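Measure clock barrels and pack them in the clip-covered wash basket

ROBOT

A 7-joint arm with a two-finger parallel gripper is mounted at the origin on the work surface. World frame = base frame: x ahead of the robot, y to its left, z up, the work surface at z = 0. Lengths are in m, angles in rad, forces in N, time in s.
With the tool pointing down it reaches from about 0.4 to 0.85 m from the base axis. Payload 10.4 kg.
Tool frame: the origin (TCP) lies at the very end of the fingers, on their centre line; the grasp point (between the pads) lies 19 mm behind it; z points along the fingers, y is the line along which they close (so a half turn about z gives the same grasp; the last joint's range is limited). The gripper opens to 85 mm and grips with 20 to 120 N. Pads are 22 mm wide; open, the fingers measure 114 mm over their backs; the gripper's body (76 mm by 85 mm) begins 54 mm behind the grasp point. The pads swing forward as they close: fully open they stand 13 mm farther back than shut.
Start: joints at [1.317, 0.332, -0.065, 1.46, 0.022, 1.35, -0.088], TCP at [0.143, -0.608, 0.231] pointing down, gripper open.
Joint ranges: [-2.6, 2.6], [-0.5, 2.12], [-1.47, 1.34], [0.16, 2.42], [-1.27, 4.41], [0.06, 2.06], [-2.6, 2.6]. Speed limits (rad/s): [2.22, 2.22, 2.79, 2.79, 3.14, 3.14, 3.14].

INTERFACE

Orientations are given as a unit quaternion [x, y, z, w].
In Python, from workcell import manip gives the robot as it stands.
- The arm moves only by the shell command python3 -m jog 'ROWS' [FORCE]. ROWS is one flat JSON list of numbers that holds 1 to 20 rows one after another, with no inner brackets; each row has 7 numbers: a rotation vector rx, ry, rz in a scale on which 1.0 is pi rad, then dx, dy, dz in shares of 0.8 m (1.0 is 0.8 m), then the opening from 0.0 (shut) to 1.0 (fully open); each row is the pose to reach, as a shift and turn from the pose commanded when the command began, along the tool's axes at that moment; what a row does not reach only later rows make up. A row lasts 1/8 s, in which the tool goes at most 0.0625 m and 0.188 rad, less where a joint would pass 70% of its speed; a pose out of reach is approached as far as the arm can. The fingers move at their own pace and stop on an object; FORCE is the grip in N (left out, the last holds). Time passes only in rows, so rows that do not move let the fingers close. It prints the time, the measured TCP pose, the force, the opening and the grip force at its end. Shift and turn numbers lie between -1 and 1, and a call with a number outside is refused. Input that does not fit is refused with a message, and nothing moves.
- manip.get_obs(): the state, without advancing time (a new reading comes with each control period).
- manip.camera(name): name is "scene" or "top" or "wrist"; returns the picture (420x560x3 uint8, blue, green, red); there is no depth.
- manip.calibration(name): a dict with "fx", "fy", "cx", "cy" (pixels), "world_from_camera" (4x4, takes a point from camera to world coordinates); the wrist camera has in their place "tool_from_camera" (4x4, takes a point from camera to tool coordinates, whose origin is the TCP and whose axes are the flange's). Camera axes: x right, y up, looking along -z (the intrinsics and any distortion apply to the point x, -y, -z); pixel columns grow to the right and rows downward; lengths in m; the calibration is good to about 2 mm. A picture is of the moment at which its call begins: read the wrist's pose just before it. calibration takes no time and is no camera call.
- manip.hand_in(): hands the job in; it is judged then, once.
Trained networks look in the newest picture that a camera, given by its name, has taken for a name from the list of things; names that differ only in an ending like _2 or _b are one class to them, and where a whole thing is asked for, a point or a joint stands for the part that bears it (a point fixed in the world has none). Each returns a list of dicts, best first, with "confidence" (0 to 1); they miss things now and then, are a little off and sometimes report something else, mostly with a low value. They report only what shows in the picture. A call takes as long as a camera call.
- manip.outline_of(camera, thing): "mask" (420x560 bool, what is visible of it) and "bbox" ([left, top, right, bottom] in pixels, round what is visible of it).
The state is a dict: "clock": time; "joint_pos": joint angles; "joint_velocities": joint speeds; "tau": joint torques, N m; "position": TCP position; "ee_rot": TCP orientation; "ft_force": force on the tool from outside, world axes, zero at the start; "torque": the same for the moment, N m; "grip_width": opening from 0.0 (shut) to 1.0 (fully open); "grasp_force": force on a finger pad.
Only numpy, scipy, OpenCV 4.12 (cv2) and the standard library are available. Lean on these libraries where they do the work, as an engineer would, in place of code of your own. Each camera call takes 0.05 s, during which the arm holds its last target. There are 200 camera calls.

TASK

Get the mainspring barrels ready for the cleaning machine: squeeze the two blue tabs of the wash basket's cover together, lift the cover off and lay it right way up on the bench, clear of the basket. Then measure every barrel that is there, from the largest to the smallest as the service sheet lists them: stand it on the bench caliper, let go of it and slide the moving jaw in until both jaws bear on it, and afterwards stand it upright in the basket. When all are in, put the cover back on, flush and with both tabs sprung fully out, and leave the parts tray, loupe and oil stand where they are.

Things in the scene. Friction and masses are not known exactly. Their poses are not given: they have to be found in the camera images.
- basket: Stainless wash basket of the cleaning machine, fixed to the bench: open-topped box 200 (x) by 138 (y) by 62 mm high, inside 190 by 128 mm, 5 mm walls, floor 4 mm thick. Origin: centre of its underside, x along the long side. The two short walls each have a catch window just below the rim for the cover's hooks. All three barrels fit in a row along x, 58 mm apart, below the cover.
- cover: White clip-on cover, plate 200 by 138 by 4 mm, two blue tabs in its middle. Origin: centre of the plate's underside; x along the long side, the line in which the tabs move. Fitted, the origin is 62 mm above the basket's, axes parallel, either way round. Two 14.5 mm ribs below drop inside the basket's long walls with 3 mm play; on the bench it stands on them, origin 14.5 mm up. 180 g.
- pinch (a point): Point midway between the cover's two tabs, 30 mm above the cover's origin (26 mm above the plate). Each tab is 10 mm thick along the cover's x, 26 mm wide, and rises to 34 mm above the origin. Over both outer faces they measure 64 mm when out, 48 mm when squeezed in. Held by its squeezed tabs the cover can be lifted and carried. Springs: 3 N at first, 6.5 N when in.
- tab_a (a joint): Travel (m) of the tab on the cover's +x side: 0 sprung out, 0.008 pushed fully in towards the other tab. Its hook, 14 mm below the plate at that end, moves with it: out, it sits in the window of the basket's end wall and holds the cover down; in, it clears the wall by 3.5 mm. The hooks are square and do not snap past the wall: keep the tabs squeezed both to lift the cover off and to put it on.
- tab_b (a joint): The same for the tab and hook on the cover's -x side.
- caliper: Bench caliper, fixed: grey base 150 (x) by 210 (y) by 14 mm, origin at the centre of its underside. A steel beam runs along y at x = -50 mm, its top 27 mm up. The fixed jaw stands near the -y end on a dark 42 mm high bracket, and the moving jaw slides on the beam along y. A part to be measured stands on the base's top (14 mm above the origin) at x = 25 mm between the jaws.
- fixed_jaw: Fixed steel jaw of the caliper, 40 (x) by 18 by 30 mm high, standing on the base. Origin: middle of the lower edge of its measuring face, which looks to the caliper's +y; in the caliper's frame at (25, -62, 14) mm.
- moving_jaw: Moving steel jaw, 40 (x) by 16 by 30 mm. Origin: middle of the lower edge of its measuring face, which looks to the caliper's -y.
- caliper_slide (a joint): Gap between the two jaw faces (m), 0 shut to 0.085 wide open; grows as the moving jaw goes to the caliper's +y. Slides with about 1.5 N friction and stays where it is left.
- thumb_post (a point): Point in the black thumb post on the jaw's carriage, 4 mm below the post's top, 70 mm above the caliper's underside: move the jaw by this post. It is 12 mm thick along the caliper's y, 24 mm along x, 30 mm tall, at x = -50 mm, y 25 mm beyond the moving jaw's face. Carriage: 28 by 50 mm, top 44 mm up.
- thumb_give (a joint): Give (m) of the thumb post on its carriage, the caliper's measuring-force spring: 0 at rest, down to -0.006 when pushed towards the fixed jaw, up to 0.006 away from it, 1.5 N per mm, then a hard stop. Once the jaws bear on a part, pushing the post 4 to 6 mm farther loads them with 5 to 8 N.
- barrel_large: The largest mainspring barrel, all brass, may be absent: toothed rim 56 mm diameter and 6 mm high at the bottom, above it a plain drum 50 mm diameter up to 32 mm, an arbor 10 mm thick up to 42 mm. Origin: centre of its underside, z up. 320 g. Between the jaws its rim gives a gap of 56 mm.
- barrel_medium: The medium barrel, brass with a dark lid, may be absent: rim 48 mm diameter and 6 mm high, drum 43 mm diameter up to 32 mm, arbor 10 mm thick up to 42 mm. Origin: centre of its underside. 240 g. Between the jaws: 48 mm.
- barrel_small: The small barrel, brass with a bright steel lid, may be absent: rim 40 mm diameter and 6 mm high, drum 36 mm diameter up to 32 mm, arbor 10 mm thick up to 42 mm. Origin: centre of its underside. 170 g. Between the jaws: 40 mm.
- parts_tray: Bystander: round white parts tray with compartments, 150 mm diameter, 20 mm high; origin under its centre.
- loupe: Bystander: black eyeglass loupe standing on its wide end, 44 mm diameter, 40 mm high; origin under its centre.
- oil_stand: Bystander: flat dark steel oil stand 45 by 110 mm with four small coloured oil cups in a row, 28 mm high; origin under its centre.

How it is judged:
On the way, in this order (a step that is already met when the one before it is completed fails the run):
1. with the cover still on the basket, both its tabs are squeezed in (5 mm or more each) (value of joint each of tab_a, tab_b above 0.005 m and z of cover in the frame of basket below 0.067 m and horizontal distance between cover and basket below 0.01 m), for 0.05 s.
2. the cover lies right way up on the bench, clear of the basket, let go (height (world z) of cover below 0.022 m and angle between cover's own z axis and vertical below 0.1 rad and horizontal distance between cover and basket above 0.13 m and contact force between cover and the fingers below 0.1 N and linear speed of cover below 0.03 m/s), for 0.2 s.
3. the large barrel, if present, stands flat on the caliper's base, let go, with both jaws bearing on it (contact force between barrel_large and fixed_jaw above 1.5 N and contact force between barrel_large and moving_jaw above 1.5 N and contact force between barrel_large and the fingers below 0.3 N and angle between barrel_large's own z axis and vertical below 0.1 rad and z of barrel_large in the frame of caliper below 0.02 m), for 0.2 s.
4. the medium barrel, if present, stands flat on the caliper's base, let go, with both jaws bearing on it (contact force between barrel_medium and fixed_jaw above 1.5 N and contact force between barrel_medium and moving_jaw above 1.5 N and contact force between barrel_medium and the fingers below 0.3 N and angle between barrel_medium's own z axis and vertical below 0.1 rad and z of barrel_medium in the frame of caliper below 0.02 m), for 0.2 s.
5. the small barrel, if present, stands flat on the caliper's base, let go, with both jaws bearing on it (contact force between barrel_small and fixed_jaw above 1.5 N and contact force between barrel_small and moving_jaw above 1.5 N and contact force between barrel_small and the fingers below 0.3 N and angle between barrel_small's own z axis and vertical below 0.1 rad and z of barrel_small in the frame of caliper below 0.02 m), for 0.2 s.
At the end, for the whole second after the job is handed in: Every barrel present stands upright (within 0.1 rad) on the basket's floor; the cover lies flush on the basket's rim, centred within 5 mm and parallel within 0.06 rad (either way round), both tabs sprung out to within 2 mm; all is at rest (horizontal distance between cover and basket below 0.005 m and z of cover in the frame of basket between 0.059 and 0.0645 m and angle between the x axis of cover and the x axis of basket, either way round below 0.06 rad and angle between cover's own z axis and vertical below 0.04 rad and value of joint each of tab_a, tab_b below 0.002 m and linear speed of each of cover, barrel_large, barrel_medium, barrel_small below 0.02 m/s and x of barrel_large in the frame of basket between -0.09 and 0.09 m and y of barrel_large in the frame of basket between -0.05 and 0.05 m and z of barrel_large in the frame of basket between 0 and 0.009 m and angle between each of barrel_large, barrel_medium, barrel_small's own z axis and vertical below 0.1 rad and x of barrel_medium in the frame of basket between -0.09 and 0.09 m and y of barrel_medium in the frame of basket between -0.05 and 0.05 m and z of barrel_medium in the frame of basket between 0 and 0.009 m and x of barrel_small in the frame of basket between -0.09 and 0.09 m and y of barrel_small in the frame of basket between -0.05 and 0.05 m and z of barrel_small in the frame of basket between 0 and 0.009 m); the robot touches nothing.
It fails at once if the parts tray is moved more than 3 cm (distance of parts_tray from where it was at the start of the episode above 0.03 m).
It fails at once if the loupe is moved more than 3 cm (distance of loupe from where it was at the start of the episode above 0.03 m).
It fails at once if the oil stand is moved more than 3 cm (distance of oil_stand from where it was at the start of the episode above 0.03 m).
Of barrel_large, barrel_medium, barrel_small only 2 to 3 are there at a start; the rules pass over those that are not, and their reading is None.
At some moment in a run one of barrel_large, barrel_medium, barrel_small may be knocked a few centimetres aside while the robot is not near it.
It also fails if it takes over 210 s, if anything falls off the work surface, if the arm or the gripper's body presses on something with over 40 N, if the wrist force passes 120 N, or if a joint passes its speed limit or range.

## Working session

There is one attempt and no reset: what is moved stays moved. The work goes in short steps, Python scripts to look and compute and a shell command to move; the robot and the scene stay as the last step left them, time stands still between calls to the robot, and variables do not carry over. Pictures are saved under pics/ and viewed, at most 14 in all, crops included, and the job is handed in when it is done.

```bash
ls; mkdir -p pics
python3 - <<'E'
from workcell import manip
import cv2,numpy as np
o=manip.get_obs();print(o)
for c in("scene","top"):
    im=manip.camera(c);cv2.imwrite(f"pics/{c}0.png",im)
    k=manip.calibration(c);print(c,{a:(np.round(b,4).tolist() if not isinstance(b,str) else b) for a,b in k.items()})
    for t in ["basket","cover","tab_a","caliper","fixed_jaw","moving_jaw","thumb_post","barrel_large","barrel_medium","barrel_small","parts_tray","loupe","oil_stand"]:
        for r in manip.outline_of(c,t)[:3]:
            m=r["mask"];ys,xs=np.nonzero(m);print(c,t,round(r["confidence"],2),np.round(r["bbox"]).tolist(),len(xs),round(xs.mean(),1) if len(xs) else 0,round(ys.mean(),1) if len(ys) else 0)
print(manip.calibration("wrist"))
E
```

```text
pics
{'clock': 0.0, 'joint_pos': array([ 1.31738789,  0.33287218, -0.06471306,  1.46094878,  0.02158831,
        1.34989429, -0.08851169]), 'joint_velocities': array([-0.001126  , -0.00120116, -0.00078373, -0.00138404, -0.00064092,
        0.00125044,  0.00124214]), 'tau': array([-2.85446913e-04, -6.25446153e+01,  4.87365935e-02, -3.91603124e+01,
        1.61840947e-02,  9.99039214e-03,  1.98789098e-05]), 'position': array([ 0.14289743, -0.60805669,  0.23051221]), 'ee_rot': array([ 9.93346960e-01,  1.15157753e-01, -1.07374478e-04, -7.05650243e-04]), 'ft_force': array([ 1.00056097, -0.03320548, -0.48952367]), 'torque': array([-0.01468702, -0.00057676,  0.01233877]), 'grasp_force': 0.0, 'grip_width': 1.000061933732034}
scene {'fx': 501.4424, 'fy': 501.4424, 'cx': 279.4515, 'cy': 206.4296, 'world_from_camera': [[-0.0593, -0.8323, 0.5511, 1.2516], [0.9982, -0.0514, 0.0297, 0.0128], [0.0036, 0.5519, 0.8339, 1.0582], [0.0, 0.0, 0.0, 1.0]]}
scene basket 0.63 [361.0, 156.0, 425.0, 234.0] 998 384.7 216.3
scene cover 0.59 [368.0, 149.0, 423.0, 219.0] 3767 392.3 183.3
scene cover 0.32 [185.0, 1
[... 1771 characters left out ...]
4.0, 175.0, 270.0, 206.0] 525 255.4 191.0
top barrel_medium 0.81 [249.0, 273.0, 271.0, 298.0] 381 259.3 287.5
top parts_tray 0.84 [243.0, 98.0, 316.0, 164.0] 3582 279.9 130.0
top loupe 0.61 [352.0, 138.0, 371.0, 156.0] 283 362.8 145.8
{'fx': 305.91893013600503, 'fy': 305.91893013600503, 'cx': 279.51731344231007, 'cy': 204.2799119862956, 'tool_from_camera': array([[ 3.11315039e-04,  9.53072098e-01,  3.02743257e-01,
         7.74646064e-02],
       [ 9.99999088e-01,  1.01114789e-04, -1.34663425e-03,
         4.49259187e-05],
       [-1.31405135e-03,  3.02743400e-01, -9.53071197e-01,
        -1.42022998e-01],
       [ 0.00000000e+00,  0.00000000e+00,  0.00000000e+00,
         1.00000000e+00]])}
```

View pics/top0.png

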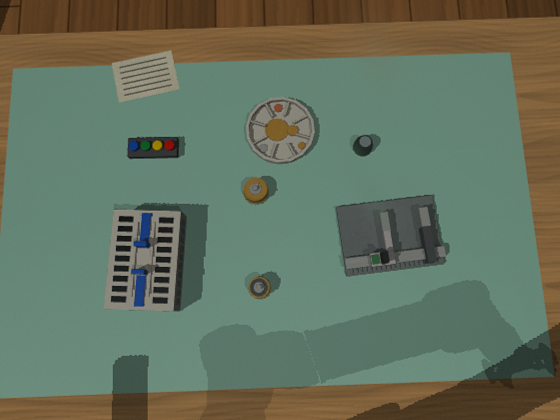

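View pics/scene0.png

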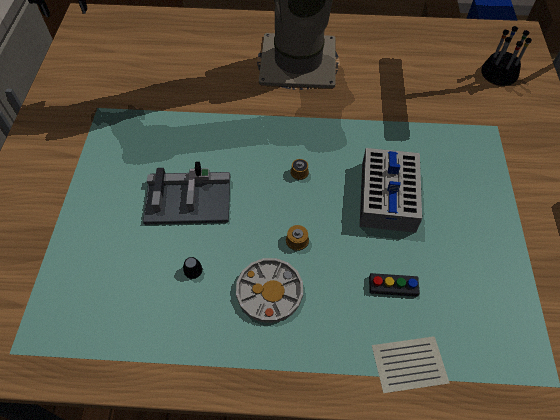

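```bash
cat > h.py <<'E'
from workcell import manip
import numpy as np, cv2
from scipy.spatial.transform import Rotation as R
def cam(c,obs=None):
    k=manip.calibration(c)
    if c=="wrist":
        o=obs or manip.get_obs();T=np.eye(4);T[:3,:3]=R.from_quat(o["ee_rot"]).as_matrix();T[:3,3]=o["position"]
        W=T@k["tool_from_camera"]
    else: W=np.array(k["world_from_camera"])
    return k,W
def p2w(K,uv,z):
    k,W=K;uv=np.atleast_2d(uv).astype(float)
    d=np.c_[(uv[:,0]-k["cx"])/k["fx"],-(uv[:,1]-k["cy"])/k["fy"],-np.ones(len(uv))]@W[:3,:3].T
    return W[:3,3]+d*((z-W[2,3])/d[:,2])[:,None]
def w2p(K,p):
    k,W=K;q=(np.atleast_2d(p)-W[:3,3])@W[:3,:3]
    return np.c_[k["cx"]-k["fx"]*q[:,0]/q[:,2],k["cy"]+k["fy"]*q[:,1]/q[:,2]]
def snap(c,name=None):
    o=manip.get_obs();K=cam(c,o);im=manip.camera(c)
    if name:cv2.imwrite(f"pics/{name}.png",im)
    return K,im
def det(c,t):
    r=manip.outline_of(c,t);return r
def yaw(o): 
    m=R.from_quat(o["ee_rot"]).as_matrix();return np.arctan2(m[1,0],m[0,0])
def move(o,xyz,yw):
    """shift (tool axes) and rotvec z from current to pointing-down pose at xyz with tool-x yaw yw"""
    m=R.from_quat(o["ee_rot"]).as_matrix();t=R.from_euler("z",yw).as_matrix()@np.diag([1,-1,-1.])
    return np.round(R.from_matrix(m.T@t).as_rotvec(),3),np.round(m.T@(np.array(xyz)-o["position"]),4)
E
python3 - <<'E'
from h import *
print("yaw",yaw(manip.get_obs()))
for c in("top","scene"):
    K,_=snap(c)
    for t,z in [("cover",.066),("caliper",.014),("barrel_large",.032),("barrel_medium",.032),("moving_jaw",.044),("fixed_jaw",.044),("thumb_post",.074),("tab_a",.09),("parts_tray",.02),("loupe",.04),("oil_stand",.028)]:
        for r in det(c,t)[:(2 if t=="tab_a" else 1)]:
            pts=np.argwhere(r["mask"])[:,::-1]
            w=p2w(K,pts,z)[:,:2].astype(np.float32)
            (cx,cy),s,a=cv2.minAreaRect(w*1000);print(c,t,round(r["confidence"],2),"mean",np.round(w.mean(0)*1000),"rect",round(cx),round(cy),np.round(s),round(a,1))
E
```

```text
yaw 0.23077784687498445
top cover 0.97 mean [501. 249.] rect 502 249 [138. 200.] 86.2
top caliper 0.8 mean [ 538. -261.] rect 540 -263 [150. 217.] 4.8
top barrel_large 0.91 mean [642.  20.] rect 642 19 [49. 53.] 88.3
top barrel_medium 0.89 mean [439.  19.] rect 439 20 [41. 43.] 88.3
top moving_jaw 0.58 mean [ 563. -243.] rect 564 -243 [42. 23.] 4.9
top fixed_jaw 0.68 mean [ 572. -325.] rect 571 -325 [27. 42.] 87.9
top thumb_post 0.66 mean [761. -35.] rect 762 -35 [147. 144.] 6.2
top tab_a 0.65 mean [447. 248.] rect 445 250 [31. 71.] 87.9
top tab_a 0.6 mean [551. 242.] rect 556 246 [66. 29.] 1.0
top parts_tray 0.94 mean [781. -35.] rect 782 -35 [150. 154.] 87.9
top loupe 0.61 mean [ 732. -212.] rect 732 -212 [41. 48.] 86.3
top oil_stand 0.65 mean [748. 242.] rect 747 242 [ 50. 105.] 0.3
scene cover 0.79 mean [509. 250.] rect 505 250 [140. 207.] 86.0
scene caliper 0.76 mean [ 546. -259.] rect 531 -262 [191. 215.] 4.7
scene barrel_large 0.65 mean [659.  23.] rect 658 23 [68. 52.] 3.0
scene moving_jaw 0.65 mean [ 576. -241.] rect 576 -241 [53. 21.] 4.0
scene fixed_jaw 0.54 mean [ 583. -323.] rect 582 -323 [59. 24.] 10.8
scene thumb_post 0.64 mean [ 497. -232.] rect 498 -232 [29.  7.] 8.6
scene tab_a 0.82 mean [570. 242.] rect 577 240 [ 28. 110.] 80.8
scene tab_a 0.72 mean [469. 249.] rect 467 251 [28. 73.] 82.0
scene parts_tray 0.8 mean [789. -34.] rect 787 -34 [153. 153.] 49.5
scene loupe 0.88 mean [ 757. -209.] rect 756 -209 [52. 38.] 20.7
scene oil_stand 0.86 mean [764. 243.] rect 765 243 [111.  52.] 89.3
```

Run:
```python
from h import *
o=manip.get_obs()
for p,y in [((.45,-.35,.25),.7),((.55,-.05,.25),1.1),((.502,.249,.25),1.505)]: print(move(o,p,y))
```

```text
(array([ 0.   ,  0.   , -0.469]), array([ 0.358 , -0.1814, -0.0187]))
(array([ 0.   ,  0.   , -0.869]), array([ 0.524 , -0.4506, -0.0187]))
(array([ 0.   ,  0.   , -1.274]), array([ 0.5456, -0.7526, -0.0187]))
```

The rows are not in the units I measure in: shifts go in shares of 0.8 m and turns go in shares of pi rad. I convert before sending: -0.753 m is -0.9413, 0.546 m is 0.6825, -1.274 rad is -0.4055.

```bash
A="x"; python3 -m jog '[0,0,-0.1493,0.4475,-0.2263,-0.0238,1,0,0,-0.1493,0.4475,-0.2263,-0.0238,1,0,0,-0.1493,0.4475,-0.2263,-0.0238,1,0,0,-0.1493,0.4475,-0.2263,-0.0238,1,0,0,-0.1493,0.4475,-0.2263,-0.0238,1,0,0,-0.1493,0.4475,-0.2263,-0.0238,1,0,0,-0.2766,0.655,-0.5638,-0.0238,1,0,0,-0.2766,0.655,-0.5638,-0.0238,1,0,0,-0.2766,0.655,-0.5638,-0.0238,1,0,0,-0.2766,0.655,-0.5638,-0.0238,1,0,0,-0.2766,0.655,-0.5638,-0.0238,1,0,0,-0.4055,0.6825,-0.9413,-0.0238,1,0,0,-0.4055,0.6825,-0.9413,-0.0238,1,0,0,-0.4055,0.6825,-0.9413,-0.0238,1,0,0,-0.4055,0.6825,-0.9413,-0.0238,1,0,0,-0.4055,0.6825,-0.9413,-0.0238,1,0,0,-0.4055,0.6825,-0.9413,-0.0238,1,0,0,-0.4055,0.6825,-0.9413,-0.0238,1,0,0,-0.4055,0.6825,-0.9413,-0.0238,1]'
cat >> h.py <<'E'
def rects(c,things,name=None):
    K,im=snap(c,name)
    for t,z in things:
        for r in det(c,t)[:(2 if t=="tab_a" else 1)]:
            pts=np.argwhere(r["mask"])[:,::-1]
            w=p2w(K,pts,z)[:,:2].astype(np.float32)
            (cx,cy),s,a=cv2.minAreaRect(w*1000);print(c,t,round(r["confidence"],2),r["bbox"],"mean",np.round(w.mean(0)*1000),"rect",round(cx),round(cy),np.round(s),round(a,1))
    return K,im
E
python3 - <<'E'
from h import *
rects("wrist",[("cover",.066),("tab_a",.096),("basket",.062)],"w1")
print(yaw(manip.get_obs()),manip.get_obs()["joint_pos"])
E
```

```text
clock: 4.97
position: [0.5031, 0.2475, 0.2501]
ee_rot: [0.731, 0.682, -0.0, 0.0]
ft_force: [0.7, -0.4, 0.6]
grip_width: 0.996
grasp_force: 0.0
wrist cover 0.92 [182.0, 117.2, 377.3, 239.2] mean [504. 253.] rect 504 249 [139. 200.] 86.4
wrist tab_a 0.92 [193.4, 167.7, 259.3, 198.5] mean [454. 258.] rect 451 255 [30. 65.] 86.1
wrist tab_a 0.75 [301.6, 169.6, 367.6, 199.3] mean [553. 251.] rect 556 248 [32. 65.] 86.1
1.50259306745764 [ 0.17815579  0.28496207 -0.85841034  1.5712796   0.21883281  1.38561324
 -0.76897961]
```

View pics/w1.png

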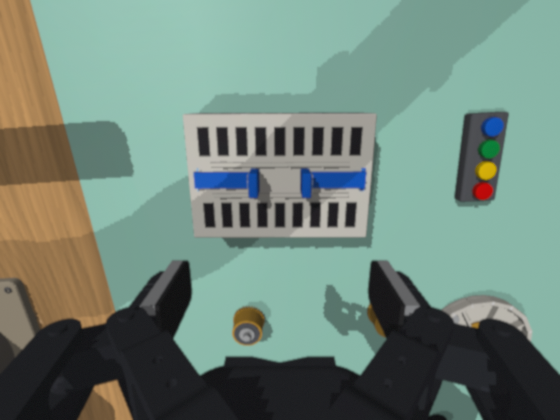

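In the tool's units: 0.175 m is 0.2188, 0.0015 m is 0.0019, -0.005 rad is -0.0016.

```bash
python3 -m jog '[0,0,-0.0016,0.0019,0.0013,0.075,1,0,0,-0.0016,0.0019,0.0013,0.15,1,0,0,-0.0016,0.0019,0.0013,0.2,1,0,0,-0.0016,0.0019,0.0013,0.2188,1,0,0,-0.0016,0.0019,0.0013,0.2188,1,0,0,-0.0016,0.0019,0.0013,0.2188,0.6,0,0,-0.0016,0.0019,0.0013,0.2188,0.5,0,0,-0.0016,0.0019,0.0013,0.2188,0.45,0,0,-0.0016,0.0019,0.0013,0.2188,0.45,0,0,-0.0016,0.0019,0.0013,0.2188,0.45,0,0,-0.0016,0.0019,0.0013,0.2188,0.45]' 40
python3 - <<'E'
from h import *
K,im=rects("wrist",[("tab_a",.096)],"w2")
E
```

```text
clock: 6.55
position: [0.5042, 0.2517, 0.0778]
ee_rot: [0.728, 0.685, 0.001, 0.001]
ft_force: [-5.5, -1.3, 14.7]
grip_width: 0.544
grasp_force: 40.0
wrist tab_a 0.84 [123.3, 233.2, 255.1, 311.2] mean [467. 264.] rect 464 259 [38. 59.] 85.9
wrist tab_a 0.64 [305.1, 237.1, 435.8, 310.3] mean [542. 260.] rect 544 254 [37. 59.] 86.4
```

View pics/w2.png

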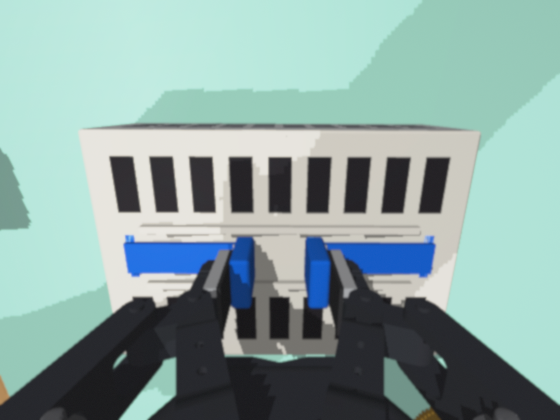

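In the tool's units: 0.175 m is 0.2188, 0.05 m is 0.0625.

```bash
python3 -m jog '[0,0,0,0,0,0,0.4,0,0,0,0,0,-0.0063,0.4,0,0,0,0,0,-0.0188,0.4,0,0,0,0,0,-0.0313,0.4,0,0,0,0,0,-0.05,0.4,0,0,0,0,0,-0.075,0.4,0,0,0,0,0,-0.0813,0.4,0,0,0,0.0625,0,-0.0813,0.4,0,0,0,0.125,0,-0.0813,0.4,0,0,0,0.175,0,-0.0813,0.4,0,0,0,0.2188,0,-0.0813,0.4,0,0,0,0.2188,0,-0.0813,0.4]' 60
python3 - <<'E'
from h import *
snap("scene","s3");snap("wrist","w3")
a=cv2.imread("pics/s3.png")[90:300,280:560];cv2.imwrite("pics/s3c.png",np.hstack([cv2.resize(a,(400,300)),cv2.resize(cv2.imread("pics/w3.png"),(400,300))]))
E
```

```text
clock: 8.15
position: [0.5122, 0.4287, 0.1398]
ee_rot: [0.727, 0.687, -0.0, -0.001]
ft_force: [-0.4, 0.0, -2.5]
grip_width: 0.526
grasp_force: 62.4
```

View pics/s3c.png

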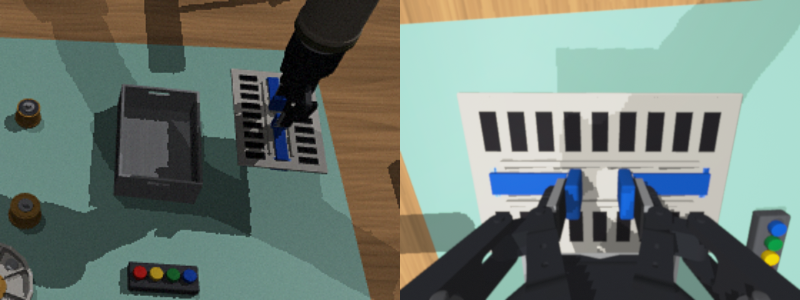

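In the tool's units: 0.109 m is 0.1363, 0.108 m is 0.135.

```bash
python3 -m jog '[0,0,0,0,0,0.0625,0.4,0,0,0,0,0,0.1125,0.4,0,0,0,0,0,0.1288,0.4,0,0,0,0,0,0.135,0.4,0,0,0,0,0,0.1363,0.4,0,0,0,0,0,0.1363,0.4,0,0,0,0,0,0.1363,0.4]'
```

```text
clock: 9.12
position: [0.5144, 0.4259, 0.0322]
ee_rot: [0.728, 0.685, 0.001, 0.0]
ft_force: [-1.0, -1.1, -1.7]
grip_width: 0.525
grasp_force: 62.4
```

In the tool's units: -0.19 m is -0.2375, -0.16 m is -0.2.

```bash
python3 -m jog '[0,0,0,0,0,0.0025,0.4,0,0,0,0,0,0.0025,0.4,0,0,0,0,0,0.0025,1,0,0,0,0,0,0.0025,1,0,0,0,0,0,0.0025,1,0,0,0,0,0,0.0025,1,0,0,0,0,0,-0.05,1,0,0,0,0,0,-0.125,1,0,0,0,0,0,-0.2,1,0,0,0,0,0,-0.2375,1,0,0,0,0,0,-0.2375,1,0,0,0,0,0,-0.2375,1]'
python3 - <<'E'
from h import *
rects("wrist",[("cover",.0185)],"w4");rects("top",[("cover",.0185),("basket",.062),("barrel_large",.032),("barrel_medium",.032)])
o=manip.get_obs();print(o["position"],yaw(o))
E
```

```text
clock: 10.62
position: [0.5139, 0.4252, 0.2203]
ee_rot: [0.728, 0.685, -0.001, 0.0]
ft_force: [0.8, -0.4, -1.2]
grip_width: 1.001
grasp_force: 0.0
wrist cover 0.64 [186.0, 118.3, 372.3, 235.0] mean [514. 427.] rect 514 423 [138. 200.] 86.5
top cover 0.66 [32.1, 211.0, 106.8, 308.2] mean [524. 417.] rect 516 423 [141. 204.] 85.9
top basket 0.56 [102.7, 208.2, 184.5, 312.5] mean [499. 244.] rect 502 243 [151. 199.] 86.1
top barrel_large 0.81 [243.1, 176.6, 269.2, 204.7] mean [643.  21.] rect 644 21 [58. 50.] 9.3
top barrel_medium 0.63 [252.5, 274.6, 269.4, 300.3] mean [437.  18.] rect 438 18 [41. 40.] 87.9
[0.51394384 0.42545849 0.22070544] 1.5098126858499408
```

View pics/w4.png

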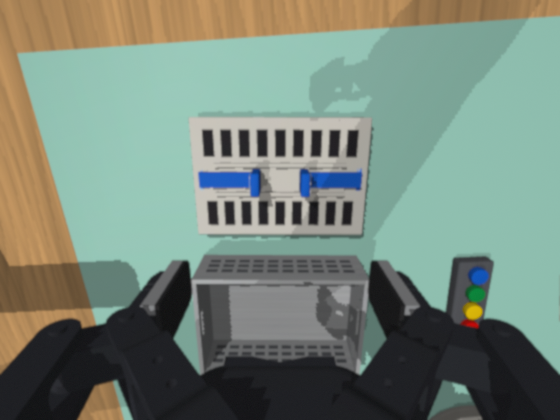

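Run:
```python
from h import *
o=manip.get_obs()
for p,y in [((.643,.02,.2),1.65)]: print(move(o,p,y))
```

```text
(array([-0.001,  0.001, -0.14 ]), array([-0.3968,  0.1535,  0.0208]))
```

In the tool's units: -0.397 m is -0.4963, 0.154 m is 0.1925, -0.14 rad is -0.0446.

```bash
python3 -m jog '[0,0,-0.0446,-0.4963,0.1925,0.025,0.9,0,0,-0.0446,-0.4963,0.1925,0.025,0.9,0,0,-0.0446,-0.4963,0.1925,0.025,0.9,0,0,-0.0446,-0.4963,0.1925,0.025,0.9,0,0,-0.0446,-0.4963,0.1925,0.025,0.9,0,0,-0.0446,-0.4963,0.1925,0.025,0.9,0,0,-0.0446,-0.4963,0.1925,0.025,0.9,0,0,-0.0446,-0.4963,0.1925,0.025,0.9,0,0,-0.0446,-0.4963,0.1925,0.025,0.9]'
python3 - <<'E'
from h import *
K,im=rects("wrist",[("barrel_large",.032),("barrel_large",.006)],"w5");
r=det("wrist","barrel_large")[0];print(r["bbox"])
o=manip.get_obs();print(o["position"],yaw(o),w2p(K,[[.643,.02,.032],[.643,.02,0]]))
a=cv2.imread("pics/w5.png");x,y=map(int,w2p(K,[.643,.02,.032])[0]);cv2.imwrite("pics/w5c.png",cv2.resize(a[max(0,y-90):y+90,max(0,x-120):x+120],(480,360)))
E
```

```text
clock: 12.1
position: [0.6433, 0.0208, 0.2012]
ee_rot: [0.678, 0.735, 0.0, -0.0]
ft_force: [-0.4, 1.1, -0.3]
grip_width: 0.897
grasp_force: 0.0
wrist barrel_large 0.75 [260.8, 156.7, 308.0, 204.9] mean [647.  26.] rect 647 25 [50. 56.] 14.5
wrist barrel_large 0.75 [260.8, 156.7, 308.0, 204.9] mean [647.  20.] rect 648 19 [54. 60.] 14.5
[260.8, 156.7, 308.0, 204.9]
[0.64326478 0.0216469  0.20154694] 1.6522187724463087 [[279.14051439 185.21109346]
 [279.16627484 178.3989328 ]]
```

View pics/w5c.png

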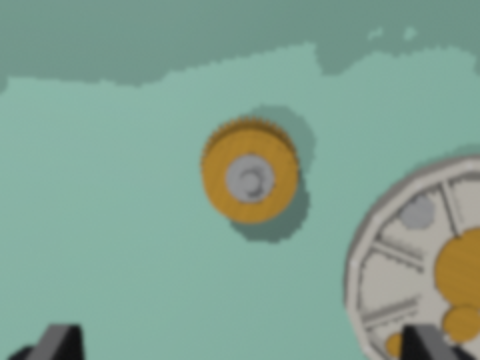

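In the tool's units: 0.191 m is 0.2388, 0.17 m is 0.2125.

```bash
python3 -m jog '[0,0,0,0.0013,0.005,0.075,0.9,0,0,0,0.0013,0.005,0.15,0.9,0,0,0,0.0013,0.005,0.2125,0.9,0,0,0,0.0013,0.005,0.2388,0.9,0,0,0,0.0013,0.005,0.2388,0.9,0,0,0,0.0013,0.005,0.2388,0.9,0,0,0,0.0013,0.005,0.2388,0.5,0,0,0,0.0013,0.005,0.2388,0.5,0,0,0,0.0013,0.005,0.2388,0.5,0,0,0,0.0013,0.005,0.2388,0.5,0,0,0,0.0013,0.005,0.2388,0.5]' 30
python3 -m jog '[0,0,0,0,0,-0.0375,0.5,0,0,0,0,0,-0.1,0.5,0,0,0,0,0,-0.1625,0.5,0,0,0,0,0,-0.175,0.5,0,0,0,0,0,-0.175,0.5]'
```

```text
clock: 13.68
position: [0.6483, 0.0213, 0.012]
ee_rot: [0.679, 0.734, 0.001, 0.001]
ft_force: [-2.9, -1.6, 8.0]
grip_width: 0.572
grasp_force: 30.0
clock: 14.3
position: [0.6474, 0.021, 0.1503]
ee_rot: [0.679, 0.734, -0.0, 0.0]
ft_force: [-0.7, -0.8, -4.7]
grip_width: 0.569
grasp_force: 33.1
```

Run:
```python
from h import *
o=manip.get_obs()
print(move(o,(.56,-.27,.25),1.655))
```

```text
(array([ 0.   ,  0.001, -0.005]), array([-0.2833, -0.11  , -0.0996]))
```

In the tool's units: -0.283 m is -0.3538, -0.11 m is -0.1375, -0.005 rad is -0.0016.

```bash
python3 -m jog '[0,0,-0.0016,-0.3538,-0.1375,-0.125,0.5,0,0,-0.0016,-0.3538,-0.1375,-0.125,0.5,0,0,-0.0016,-0.3538,-0.1375,-0.125,0.5,0,0,-0.0016,-0.3538,-0.1375,-0.125,0.5,0,0,-0.0016,-0.3538,-0.1375,-0.125,0.5,0,0,-0.0016,-0.3538,-0.1375,-0.125,0.5,0,0,-0.0016,-0.3538,-0.1375,-0.125,0.5]'
python3 - <<'E'
from h import *
K,im=rects("wrist",[("caliper",.014),("fixed_jaw",.044),("moving_jaw",.044),("thumb_post",.074)],"w6")
o=manip.get_obs();print(o["position"],yaw(o))
E
```

```text
clock: 15.18
position: [0.5594, -0.2698, 0.2484]
ee_rot: [0.677, 0.736, -0.0, -0.001]
ft_force: [0.4, 0.4, -3.4]
grip_width: 0.572
grasp_force: 33.2
wrist caliper 0.84 [197.0, 69.0, 330.0, 248.2] mean [ 537. -239.] rect 542 -264 [152. 217.] 4.7
wrist moving_jaw 0.91 [271.2, 149.3, 305.4, 166.2] mean [ 565. -245.] rect 566 -245 [42. 20.] 4.8
wrist thumb_post 0.81 [202.7, 139.3, 229.0, 150.6] mean [ 492. -234.] rect 492 -235 [28. 13.] 4.8
[ 0.5604569  -0.26792429  0.24965822] 1.657180768256676
```

View pics/w6.png

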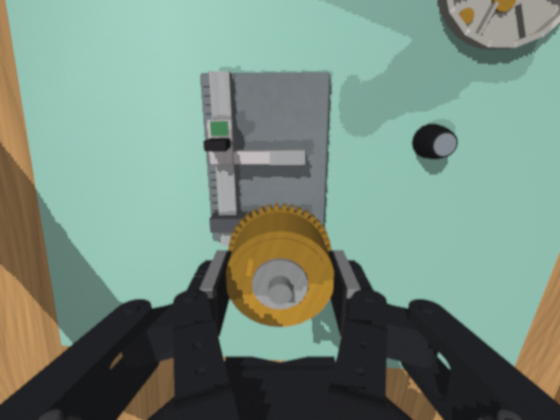

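Run:
```python
from h import *
K=cam("wrist");im=cv2.imread("pics/w6.png")
print("corners",p2w(K,[[201.5,72.5],[329.5,71.5]],.014)[:,:2].round(4).tolist())
c,s=np.cos(.083),np.sin(.083);A=np.array([[c,-s],[s,c]])
P=p2w(K,[[201.5,72.5],[329.5,71.5]],.014)[:,:2]
print("origin est",[ (P[i]-A@np.array([sx,.105])).round(4).tolist() for i,sx in ((0,-.075),(1,.075))])
# jaw top-front edge & post top
r=det("wrist","moving_jaw")
cv2.imwrite("pics/w6c.png",cv2.resize(im[60:240,190:340],None,fx=4,fy=3.3,interpolation=cv2.INTER_CUBIC)) # origin 190,60
```

```text
corners [[0.4619, -0.1614], [0.6071, -0.1477]]
origin est [[0.5454, -0.2598], [0.5411, -0.2586]]
```

View pics/w6c.png

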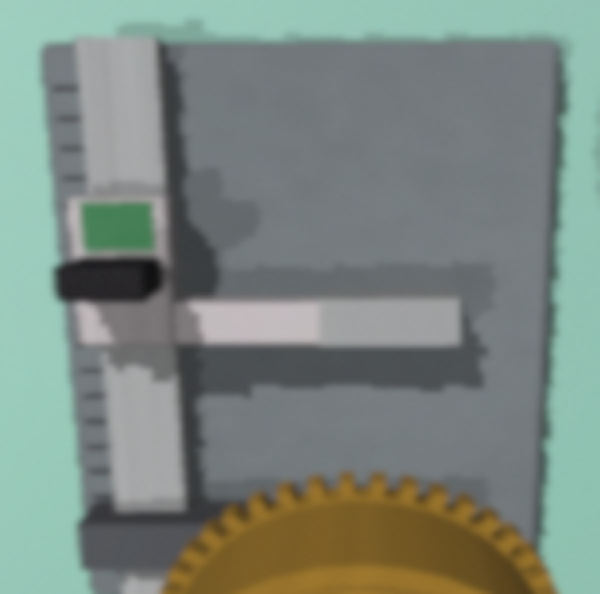

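Run:
```python
from h import *
K=cam("wrist")
c,s=np.cos(.083),np.sin(.083);A=np.array([[c,-s],[s,c]])
P=p2w(K,[[200.5,73.6],[330,72.4]],.014)[:,:2]
O=[ (P[i]-A@np.array([sx,.105])) for i,sx in ((0,-.075),(1,.075))];print(O,np.linalg.norm(P[0]-P[1]))
o=np.mean(O,0)
J=p2w(K,[[305.2,165.2],[305.2,150.3]],.044)[:,:2];print("jaw corner cal",((J-o)@A).round(4))
T=p2w(K,[[204,140],[229,139]],.074)[:,:2];print("post far top",((T-o)@A).round(4))
J=p2w(K,[[198+12,217.6]],.042)[:,:2];print("bracket",((J-o)@A).round(4))
part=o+A@np.array([.025,-.062+.034]);print("part",part)
ob=manip.get_obs();print(move(ob,(*part,.12),np.pi/2+.083))
```

```text
[array([ 0.54428696, -0.26138356]), array([ 0.54186521, -0.25983178])] 0.1477255705306627
jaw corner cal [[0.0461 0.0046]
 [0.0456 0.0216]]
post far top [[-0.0607  0.0357]
 [-0.0351  0.0368]]
bracket [[-0.0678 -0.0605]]
part [ 0.57031135 -0.28643866]
(array([-0.   , -0.   ,  0.003]), array([-0.019 ,  0.0083,  0.1298]))
```

```bash
python3 - <<'E'
from h import *
k=manip.calibration("wrist");T=k["tool_from_camera"]
for uv,z in (((282,284),-.030),((280,268),-.020)):
    d=T[:3,:3]@np.array([(uv[0]-k["cx"])/k["fx"],-(uv[1]-k["cy"])/k["fy"],-1]);print(T[:3,3]+d*((z-T[2,3])/d[2]))
E
python3 -c "
import cv2;a=cv2.imread('pics/w6.png');cv2.imwrite('pics/w6d.png',cv2.resize(a[195:335,210:350],(560,560)))"
```

```text
[ 0.00663523  0.00102937 -0.03      ]
[ 0.00852708  0.00020951 -0.02      ]
```

View pics/w6d.png

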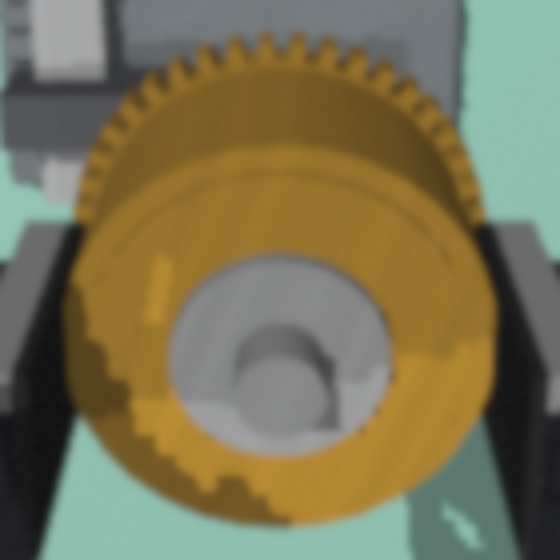

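Run:
```python
from h import *
k=manip.calibration("wrist");T=k["tool_from_camera"]
for uv,z in (((280.75,293.25),-.030),((280.75,278.5),-.020),((280.75,195+523/4),-.020),((280.75,195+145/4),-.020)):
    d=T[:3,:3]@np.array([(uv[0]-k["cx"])/k["fx"],-(uv[1]-k["cy"])/k["fy"],-1]);print(T[:3,3]+d*((z-T[2,3])/d[2]))
o=manip.get_obs();print(o["position"],o["clock"])
```

```text
[ 0.00214661  0.00051213 -0.03      ]
[ 0.00316736  0.00055418 -0.02      ]
[-0.02261683  0.00059382 -0.02      ]
[ 0.02633386  0.00051856 -0.02      ]
[ 0.5604285  -0.26823485  0.24985725] 15.475
```

In the tool's units: 0.221 m is 0.2763, 0.217 m is 0.2713, 0.003 rad is 0.001.

```bash
python3 -m jog '[0,0,0.001,-0.0275,0.01,0.075,0.5,0,0,0.001,-0.0275,0.01,0.15,0.5,0,0,0.001,-0.0275,0.01,0.2,0.5,0,0,0.001,-0.0275,0.01,0.2313,0.5,0,0,0.001,-0.0275,0.01,0.2563,0.5,0,0,0.001,-0.0275,0.01,0.265,0.5,0,0,0.001,-0.0275,0.01,0.2713,0.5,0,0,0.001,-0.0275,0.01,0.2763,0.5,0,0,0.001,-0.0275,0.01,0.2763,0.5,0,0,0.001,-0.0275,0.01,0.2763,0.5]'
python3 - <<'E'
from h import *
snap("scene","s7");snap("wrist","w7")
a=cv2.imread("pics/s7.png")[130:250,120:260];cv2.imwrite("pics/s7c.png",np.hstack([cv2.resize(a,(400,343)),cv2.resize(cv2.imread("pics/w7.png")[100:400],(400,343))]))
E
```

```text
clock: 16.73
position: [0.5702, -0.291, 0.0298]
ee_rot: [0.678, 0.735, 0.0, 0.0]
ft_force: [-0.5, -0.9, -2.8]
grip_width: 0.575
grasp_force: 33.0
```

View pics/s7c.png

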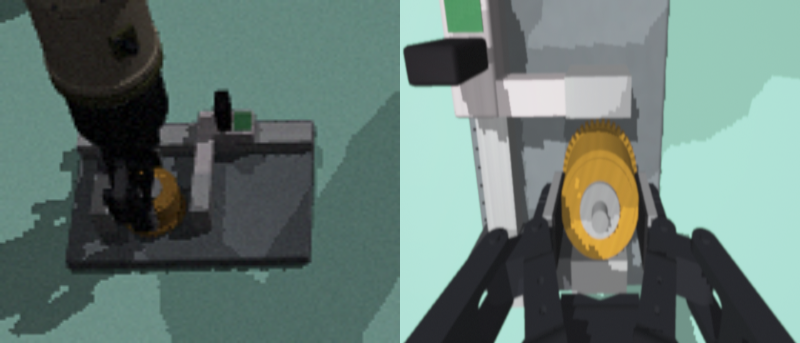

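In the tool's units: -0.1 m is -0.125, -0.04 m is -0.05.

```bash
python3 -m jog '[0,0,0,0,0,0.0025,0.5,0,0,0,0,0,0.0038,0.5,0,0,0,0,0,0.0038,0.5,0,0,0,0,0,0.0038,0.65,0,0,0,0,0,0.0038,0.8,0,0,0,0,0,0.0038,0.85,0,0,0,0,0,0.0038,0.85,0,0,0,0,0,-0.05,0.85,0,0,0,0,0,-0.125,0.85,0,0,0,0,0,-0.125,0.85]'
python3 - <<'E'
from h import *
K,im=rects("wrist",[("thumb_post",.074),("moving_jaw",.044),("barrel_large",.046)],"w8")
o=manip.get_obs();print(o["position"],yaw(o))
E
```

```text
clock: 18.08
position: [0.5727, -0.2915, 0.1347]
ee_rot: [0.678, 0.735, 0.001, 0.004]
ft_force: [-0.1, -0.4, -0.7]
grip_width: 0.853
grasp_force: 0.0
wrist thumb_post 0.94 [138.1, 120.9, 189.2, 139.8] mean [ 493. -235.] rect 494 -235 [31. 13.] 4.6
wrist barrel_large 0.63 [246.6, 163.5, 304.9, 234.1] mean [ 569. -285.] rect 570 -285 [49. 58.] 2.6
[ 0.56923499 -0.29068401  0.1280936 ] 1.6517480763227992
```

View pics/w8.png

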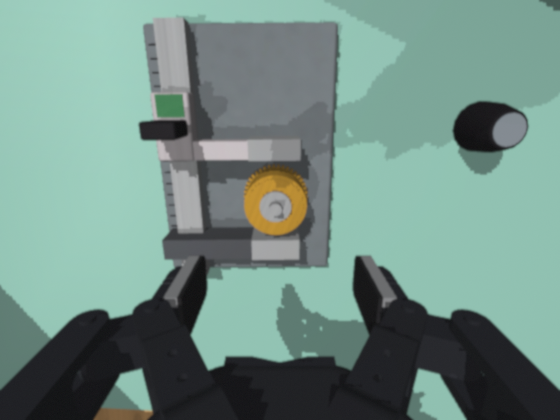

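Run:
```python
from h import *
o=manip.get_obs()
print(move(o,(.490,-.2095,.12),1.654))
```

```text
(array([-0.002, -0.001, -0.002]), array([ 0.0873, -0.0724,  0.0083]))
```

In the tool's units: 0.087 m is 0.1088, 0.08 m is 0.1.

```bash
python3 -m jog '[0,0,0,0.0625,-0.05,0.01,0.3,0,0,0,0.1088,-0.09,0.01,0,0,0,0,0.1088,-0.09,0.01,0,0,0,0,0.1088,-0.09,0.0375,0,0,0,0,0.1088,-0.09,0.085,0,0,0,0,0.1088,-0.09,0.085,0,0,0,0,0.1,-0.09,0.085,0,0,0,0,0.0875,-0.09,0.085,0,0,0,0,0.0875,-0.09,0.085,0]' 20
```

```text
clock: 19.4
position: [0.4934, -0.2279, 0.0623]
ee_rot: [0.678, 0.735, 0.0, 0.001]
ft_force: [0.4, 2.1, 2.5]
grip_width: -0.005
grasp_force: 0.9
```

Run:
```python
from h import *
K,im=rects("wrist",[("thumb_post",.074),("moving_jaw",.044)],"w9")
o=manip.get_obs();print(o["position"],yaw(o),o["ft_force"])
```

```text
wrist moving_jaw 0.83 [352.5, 261.9, 431.8, 308.1] mean [ 563. -246.] rect 562 -247 [47. 32.] 6.0
[ 0.49272835 -0.2270547   0.0618055 ] 1.651654644380072 [0.89714136 0.59103385 0.39887525]
```

View pics/w9.png

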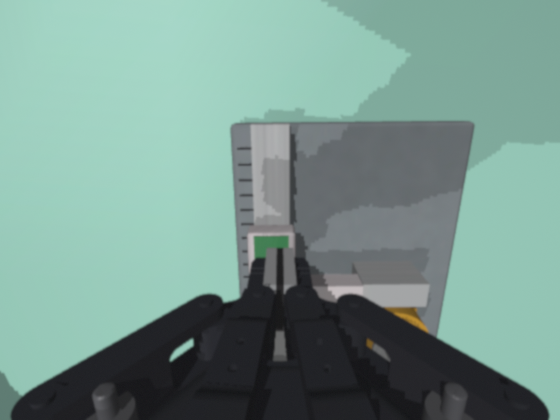

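In the tool's units: -0.004 m is -0.005, -0.002 m is -0.0025.

```bash
python3 -m jog '[0,0,0,-0.0025,0,0,0,0,0,0,-0.005,0,0,0,0,0,0,-0.005,0,0,0,0,0,0,-0.005,0,0,0]'
```

```text
clock: 20.05
position: [0.493, -0.2306, 0.0614]
ee_rot: [0.678, 0.735, 0.0, 0.0]
ft_force: [0.8, 3.7, 3.2]
grip_width: 0.0
grasp_force: 1.7
```

In the tool's units: -0.003 m is -0.0038, -0.002 m is -0.0025.

```bash
python3 -m jog '[0,0,0,-0.0025,0,0,0,0,0,0,-0.0038,0,0,0,0,0,0,-0.0038,0,0,0,0,0,0,-0.0038,0,0,0]'
```

```text
clock: 20.55
position: [0.4932, -0.2331, 0.0614]
ee_rot: [0.678, 0.735, 0.0, -0.0]
ft_force: [0.0, 6.5, 4.4]
grip_width: 0.001
grasp_force: 3.2
```

The rows are not in the units I measure in: shifts go in shares of 0.8 m and turns go in shares of pi rad. I convert before sending: -0.002 m is -0.0025.

```bash
python3 -m jog '[0,0,0,-0.0025,0,0,0,0,0,0,-0.0025,0,0,0,0,0,0,-0.0025,0,0,0,0,0,0,-0.0025,0,0,0]'
```

```text
clock: 21.05
position: [0.4933, -0.2345, 0.0613]
ee_rot: [0.677, 0.736, 0.0, -0.001]
ft_force: [-1.0, 9.0, 6.3]
grip_width: -0.002
grasp_force: 4.2
```

In the tool's units: -0.035 m is -0.0438, -0.03 m is -0.0375.

```bash
python3 -m jog '[0,0,0,0.0125,0,0,0,0,0,0,0.0125,0,-0.0375,0,0,0,0,-0.0438,0,-0.0438,0,0,0,0,-0.0438,0,-0.0438,0,0,0,0,-0.0438,0,0,0,0,0,0,-0.0438,0,0,0,0,0,0,-0.0375,0,0,0,0,0,0,-0.03,0,0,0,0,0,0,-0.0225,0,0,0,0,0,0,-0.0175,0,0,0,0,0,0,-0.0175,0,0,0,0,0,0,-0.0175,0,0,0]'
```

```text
clock: 22.55
position: [0.4943, -0.2497, 0.0613]
ee_rot: [0.678, 0.735, 0.0, -0.0]
ft_force: [-0.1, -1.0, -0.5]
grip_width: 0.0
grasp_force: 0.1
```

In the tool's units: -0.09 m is -0.1125, 0.073 m is 0.0913.

```bash
python3 -m jog '[0,0,0,-0.005,0,0,0,0,0,0,-0.0075,0,-0.0625,0,0,0,0,-0.05,0.0375,-0.1125,0.9,0,0,0,-0.0563,0.0913,-0.1125,0.9,0,0,0,-0.0563,0.0913,-0.1125,0.9,0,0,0,-0.0563,0.0913,-0.1125,0.9]'
python3 - <<'E'
from h import *
K,im=rects("wrist",[("thumb_post",.074),("moving_jaw",.044),("barrel_large",.046),("fixed_jaw",.044)],"w10")
o=manip.get_obs();print(o["position"],yaw(o))
c,s=np.cos(.083),np.sin(.083);A=np.array([[c,-s],[s,c]]);og=np.array([.5425,-.2615])
print("barrel cal", A.T@(np.array([.57,-.285])-og))
E
```

```text
clock: 23.3
position: [0.5702, -0.2886, 0.1506]
ee_rot: [0.678, 0.735, -0.0, -0.001]
ft_force: [-0.4, -0.5, 0.1]
grip_width: 0.84
grasp_force: 0.0
wrist thumb_post 0.84 [154.3, 121.1, 198.8, 139.8] mean [ 493. -233.] rect 493 -232 [31. 13.] 4.7
wrist moving_jaw 0.63 [255.5, 138.1, 304.4, 158.1] mean [ 565. -242.] rect 565 -242 [39. 19.] 4.7
wrist barrel_large 0.91 [250.5, 171.6, 307.7, 234.2] mean [ 569. -288.] rect 569 -289 [49. 57.] 4.7
wrist fixed_jaw 0.97 [255.0, 222.5, 303.3, 255.3] mean [ 572. -326.] rect 572 -324 [41. 28.] 4.7
[ 0.5701659  -0.28904041  0.15146375] 1.6513155255662308
barrel cal [ 0.02545707 -0.02569898]
```

In the tool's units: 0.1255 m is 0.1569, 0.12 m is 0.15.

```bash
python3 -m jog '[0,0,0,-0.0044,-0.0013,0.075,0.85,0,0,0,-0.0044,-0.0013,0.1313,0.85,0,0,0,-0.0044,-0.0013,0.15,0.85,0,0,0,-0.0044,-0.0013,0.1569,0.85,0,0,0,-0.0044,-0.0013,0.1569,0.85,0,0,0,-0.0044,-0.0013,0.1569,0.5,0,0,0,-0.0044,-0.0013,0.1569,0.5,0,0,0,-0.0044,-0.0013,0.1569,0.5,0,0,0,-0.0044,-0.0013,0.1569,0.5,0,0,0,-0.0044,-0.0013,0.1569,0.5]' 30
python3 -m jog '[0,0,0,0,0,-0.025,0.5,0,0,0,0,0,-0.075,0.5,0,0,0,0,0,-0.15,0.5,0,0,0,0,0,-0.1688,0.5,0,0,0,0,0,-0.1688,0.5]'
python3 - <<'E'
from h import *
o=manip.get_obs();print(move(o,(.464,.2515,.165),3.08),move(o,(.55,0,.165),2.3))
rects("top",[("barrel_medium",.032)])
E
```

```text
clock: 24.8
position: [0.5707, -0.2927, 0.0275]
ee_rot: [0.678, 0.735, 0.0, 0.001]
ft_force: [-3.0, 0.9, 5.7]
grip_width: 0.575
grasp_force: 30.2
clock: 25.42
position: [0.5704, -0.2925, 0.1623]
ee_rot: [0.678, 0.735, 0.0, 0.001]
ft_force: [-0.8, -0.0, -3.7]
grip_width: 0.571
grasp_force: 32.6
(array([ 0.   ,  0.002, -1.428]), array([ 0.5508, -0.0621, -0.0037])) (array([ 0.001,  0.002, -0.648]), array([ 0.2932,  0.0033, -0.0032]))
top barrel_medium 0.77 [247.4, 289.3, 269.5, 313.1] mean [413.  19.] rect 413 18 [41. 42.] 88.2
```

In the tool's units: 0.551 m is 0.6888, 0.293 m is 0.3663, -1.428 rad is -0.4545.

```bash
python3 -m jog '[0,0,-0.2069,0.3663,0.0038,-0.0038,0.5,0,0,-0.2069,0.3663,0.0038,-0.0038,0.5,0,0,-0.2069,0.3663,0.0038,-0.0038,0.5,0,0,-0.2069,0.3663,0.0038,-0.0038,0.5,0,0,-0.2069,0.3663,0.0038,-0.0038,0.5,0,0,-0.4545,0.6888,-0.0775,-0.0038,0.5,0,0,-0.4545,0.6888,-0.0775,-0.0038,0.5,0,0,-0.4545,0.6888,-0.0775,-0.0038,0.5,0,0,-0.4545,0.6888,-0.0775,-0.0038,0.5,0,0,-0.4545,0.6888,-0.0775,-0.0038,0.5,0,0,-0.4545,0.6888,-0.0775,-0.0038,0.5,0,0,-0.4545,0.6888,-0.0775,-0.0038,0.5]'
python3 - <<'E'
from h import *
o=manip.get_obs();print(move(o,(.464,.2515,.0185),3.08),o["joint_pos"])
rects("wrist",[("basket",.062)],"w11");rects("top",[("basket",.062)])
E
```

```text
clock: 27.02
position: [0.4642, 0.2501, 0.1629]
ee_rot: [0.032, 0.999, -0.001, -0.001]
ft_force: [0.8, -0.4, -3.4]
grip_width: 0.577
grasp_force: 32.7
(array([-0.001, -0.001, -0.003]), array([1.000e-04, 1.600e-03, 1.444e-01])) [ 0.40314405  0.39598843 -1.17365835  1.76203116  0.38500828  1.24478052
  0.63517347]
wrist basket 0.57 [195.1, 124.9, 372.5, 343.7] mean [463. 252.] rect 502 249 [139. 205.] 86.2
top basket 0.8 [108.4, 210.9, 186.9, 315.2] mean [517. 228.] rect 502 242 [154. 205.] 88.4
```

In the tool's units: 0.145 m is 0.1813, 0.143 m is 0.1788.

```bash
python3 -m jog '[0,0,0,0,-0.0013,0.075,0.5,0,0,0,0,-0.0013,0.125,0.5,0,0,0,0,-0.0013,0.1563,0.5,0,0,0,0,-0.0013,0.1725,0.5,0,0,0,0,-0.0013,0.1788,0.5,0,0,0,0,-0.0013,0.1813,0.5,0,0,0,0,-0.0013,0.1813,0.5,0,0,0,0,-0.0013,0.1813,0.65,0,0,0,0,-0.0013,0.1813,0.75,0,0,0,0,-0.0013,0.1813,0.75,0,0,0,0,-0.0013,0.1813,0.75]'
python3 -m jog '[0,0,0,0,0,-0.025,0.75,0,0,0,0,0,-0.0875,0.75,0,0,0,0,0,-0.1625,0.75,0,0,0,0,0,-0.225,0.75,0,0,0,0,0,-0.225,0.75]'
python3 - <<'E'
from h import *
rects("wrist",[("barrel_large",.036)],"w12");rects("top",[("barrel_medium",.032)])
o=manip.get_obs();print(move(o,(.44,.13,.2),2.4),move(o,(.413,.018,.18),1.65))
E
```

```text
clock: 28.6
position: [0.4637, 0.2509, 0.0189]
ee_rot: [0.031, 1.0, -0.0, 0.0]
ft_force: [-0.3, -0.3, 0.5]
grip_width: 0.753
grasp_force: 0.0
clock: 29.22
position: [0.4649, 0.2525, 0.2035]
ee_rot: [0.031, 1.0, 0.001, 0.003]
ft_force: [-0.3, -0.5, -2.0]
grip_width: 0.745
grasp_force: 0.0
wrist barrel_large 0.92 [255.6, 152.6, 303.0, 202.6] mean [459. 251.] rect 460 251 [51. 56.] 86.5
top barrel_medium 0.92 [248.4, 289.2, 269.9, 311.6] mean [412.  19.] rect 413 19 [43. 42.] 88.2
(array([-0.001, -0.001,  0.68 ]), array([ 0.0157, -0.1217, -0.0018])) (array([-1.00e-03, -0.00e+00,  1.43e+00]), array([ 0.0357, -0.2351,  0.0184]))
```

In the tool's units: -0.235 m is -0.2938, 0.018 m is 0.0225, 1.43 rad is 0.4552.

```bash
python3 -m jog '[0,0,0.0955,0.0125,-0.075,0,0.85,0,0,0.2165,0.025,-0.15,0.0125,0.85,0,0,0.4552,0.045,-0.2938,0.0225,0.85,0,0,0.4552,0.045,-0.2938,0.0225,0.85,0,0,0.4552,0.045,-0.2938,0.0225,0.85,0,0,0.4552,0.045,-0.2938,0.0225,0.85,0,0,0.4552,0.045,-0.2938,0.0225,0.85,0,0,0.4552,0.045,-0.2938,0.0225,0.85,0,0,0.4552,0.045,-0.2938,0.0225,0.85]'
python3 - <<'E'
from h import *
K,im=rects("wrist",[("barrel_medium",.032)],"w13")
r=det("wrist","barrel_medium");print(r[0]["bbox"],[ (x["confidence"],x["bbox"]) for x in det("wrist","barrel_small")[:1]])
o=manip.get_obs();print(o["position"],yaw(o),o["joint_pos"])
# brass/dark lid: drum-top extent via rows
m=r[0]["mask"];b=r[0]["bbox"]
print(p2w(K,[[ (b[0]+b[2])/2,b[3]],[b[0],(b[1]+b[3])/2],[b[2],(b[1]+b[3])/2]],.032).round(4))
E
```

```text
clock: 30.55
position: [0.4126, 0.0185, 0.1802]
ee_rot: [0.678, 0.735, -0.0, -0.001]
ft_force: [-0.3, 0.5, -0.2]
grip_width: 0.849
grasp_force: 0.0
wrist barrel_medium 0.7 [260.7, 160.6, 304.3, 210.9] mean [413.  24.] rect 413 24 [43. 48.] 3.4
[260.7, 160.6, 304.3, 210.9] []
[0.41297751 0.01864803 0.18056779] 1.6519720785493688 [ 1.13052321 -0.12117779 -1.18374123  2.00079875 -0.12118752  1.18971004
  0.07585013]
[[ 0.4172 -0.0032  0.032 ]
 [ 0.3939  0.021   0.032 ]
 [ 0.4363  0.0244  0.032 ]]
```

In the tool's units: 0.168 m is 0.21, 0.002 m is 0.0025.

```bash
python3 -m jog '[0,0,0,0,0.0025,0.075,0.85,0,0,0,0,0.0025,0.15,0.85,0,0,0,0,0.0025,0.1938,0.85,0,0,0,0,0.0025,0.21,0.85,0,0,0,0,0.0025,0.21,0.85,0,0,0,0,0.0025,0.21,0.4,0,0,0,0,0.0025,0.21,0.4,0,0,0,0,0.0025,0.21,0.4,0,0,0,0,0.0025,0.21,0.4,0,0,0,0,0.0025,0.21,0.4]' 30
python3 -m jog '[0,0,0,0,0,-0.0375,0.4,0,0,0,0,0,-0.1,0.4,0,0,0,0,0,-0.175,0.4,0,0,0,0,0,-0.1875,0.4,0,0,0,0,0,-0.1875,0.4]'
python3 - <<'E'
from h import *
o=manip.get_obs();print(move(o,(.5,-.17,.2),1.655),move(o,(.5699,-.2885,.16),1.655))
K,im=snap("wrist","w14");r=det("wrist","barrel_medium")[0];print(r["bbox"])
k=manip.calibration("wrist");T=k["tool_from_camera"];b=r["bbox"]
for uv,z in (((280,b[3]),-.020),(((b[0]+b[2])/2,b[3]),-.02)):
    d=T[:3,:3]@np.array([(uv[0]-k["cx"])/k["fx"],-(uv[1]-k["cy"])/k["fy"],-1]);print(T[:3,3]+d*((z-T[2,3])/d[2]))
E
```

```text
clock: 32.0
position: [0.416, 0.0182, 0.0142]
ee_rot: [0.679, 0.734, -0.0, 0.001]
ft_force: [-5.0, -2.2, 11.4]
grip_width: 0.49
grasp_force: 28.8
clock: 32.62
position: [0.4161, 0.0177, 0.1639]
ee_rot: [0.679, 0.734, -0.001, 0.003]
ft_force: [-0.3, 0.3, -3.4]
grip_width: 0.484
grasp_force: 32.8
(array([ 0.002,  0.006, -0.007]), array([-0.1938,  0.0692, -0.0349])) (array([ 0.002,  0.006, -0.007]), array([-0.3172,  0.1297,  0.0059]))
[233.8, 204.7, 324.2, 316.6]
[-0.01739649  0.0002315  -0.02      ]
[-0.01739644 -0.00024285 -0.02      ]
```

In the tool's units: -0.318 m is -0.3975, -0.194 m is -0.2425, -0.007 rad is -0.0022.

```bash
python3 -m jog '[0,0,-0.0022,-0.2425,0.0863,-0.025,0.4,0,0,-0.0022,-0.2425,0.0863,-0.025,0.4,0,0,-0.0022,-0.2425,0.0863,-0.025,0.4,0,0,-0.0022,-0.2425,0.0863,-0.025,0.4,0,0,-0.0022,-0.3975,0.1625,0,0.4,0,0,-0.0022,-0.3975,0.1625,0,0.4,0,0,-0.0022,-0.3975,0.1625,0,0.4,0,0,-0.0022,-0.3975,0.1625,0,0.4,0,0,-0.0022,-0.3975,0.1625,0,0.4]'
python3 - <<'E'
from h import *
o=manip.get_obs();print(o["position"],move(o,(.57,-.2898,.0305),1.655))
K,im=rects("wrist",[("moving_jaw",.044),("thumb_post",.074)],"w15")
E
```

```text
clock: 33.85
position: [0.5698, -0.2857, 0.1622]
ee_rot: [0.675, 0.738, 0.0, -0.001]
ft_force: [-0.1, -0.4, -1.3]
grip_width: 0.489
grasp_force: 32.8
[ 0.56981392 -0.28572825  0.16222137] (array([-0.001, -0.001,  0.004]), array([-4.200e-03, -1.000e-04,  1.317e-01]))
wrist moving_jaw 0.71 [254.7, 138.3, 306.4, 163.1] mean [ 565. -243.] rect 565 -243 [40. 19.] 5.1
wrist thumb_post 0.63 [160.3, 123.3, 200.7, 142.7] mean [ 493. -233.] rect 493 -233 [30. 14.] 5.1
```

In the tool's units: 0.133 m is 0.1663, 0.132 m is 0.165, 0.004 rad is 0.0013.

```bash
python3 -m jog '[0,0,0.0013,-0.005,0,0.075,0.4,0,0,0.0013,-0.005,0,0.125,0.4,0,0,0.0013,-0.005,0,0.15,0.4,0,0,0.0013,-0.005,0,0.16,0.4,0,0,0.0013,-0.005,0,0.165,0.4,0,0,0.0013,-0.005,0,0.1663,0.4,0,0,0.0013,-0.005,0,0.1663,0.4,0,0,0.0013,-0.005,0,0.1663,0.55,0,0,0.0013,-0.005,0,0.1663,0.7,0,0,0.0013,-0.005,0,0.1663,0.8,0,0,0.0013,-0.005,0,0.1663,0.8,0,0,0.0013,-0.005,0,0.0875,0.8,0,0,0.0013,-0.005,0,0.0375,0.8,0,0,0.0013,-0.005,0,0.025,0.8,0,0,0.0013,-0.005,0,0.025,0.8]'
python3 - <<'E'
from h import *
K,im=rects("wrist",[("moving_jaw",.044),("thumb_post",.074),("barrel_medium",.046),("fixed_jaw",.044)],"w16")
o=manip.get_obs();print(o["position"],move(o,(.490,-.2095,.12),1.654))
E
```

```text
clock: 35.88
position: [0.5702, -0.2922, 0.1429]
ee_rot: [0.678, 0.735, -0.0, 0.0]
ft_force: [0.2, 0.3, -0.8]
grip_width: 0.797
grasp_force: 0.0
wrist moving_jaw 0.84 [253.7, 134.5, 306.9, 157.0] mean [ 565. -243.] rect 565 -243 [39. 18.] 4.7
wrist thumb_post 0.68 [147.2, 115.2, 193.6, 137.2] mean [ 493. -233.] rect 493 -233 [31. 13.] 4.7
wrist barrel_medium 0.74 [255.6, 167.3, 303.7, 227.7] mean [ 570. -285.] rect 570 -286 [42. 50.] 3.2
wrist fixed_jaw 0.55 [255.8, 223.1, 304.0, 257.5] mean [ 572. -324.] rect 572 -324 [40. 29.] 4.7
[ 0.56965851 -0.29186714  0.1414991 ] (array([-0.001, -0.001, -0.001]), array([ 0.0886, -0.0726,  0.0217]))
```

In the tool's units: 0.091 m is 0.1138, 0.081 m is 0.1013.

```bash
python3 -m jog '[0,0,0,0.0625,-0.05,0.025,0.3,0,0,0,0.1138,-0.09,0.025,0,0,0,0,0.1138,-0.09,0.025,0,0,0,0,0.1138,-0.09,0.0625,0,0,0,0,0.1138,-0.09,0.1013,0,0,0,0,0.1138,-0.09,0.1013,0,0,0,0,0.1,-0.09,0.1013,0,0,0,0,0.09,-0.09,0.1013,0,0,0,0,0.0825,-0.09,0.1013,0,0,0,0,0.0763,-0.09,0.1013,0,0,0,0,0.0763,-0.09,0.1013,0,0,0,0,0.0763,-0.09,0.1013,0]' 20
```

```text
clock: 37.62
position: [0.4934, -0.2371, 0.0618]
ee_rot: [0.677, 0.736, -0.0, 0.0]
ft_force: [-0.2, 1.7, 0.2]
grip_width: 0.001
grasp_force: 0.7
```

In the tool's units: -0.004 m is -0.005, -0.002 m is -0.0025.

```bash
python3 -m jog '[0,0,0,-0.0025,0,0,0,0,0,0,-0.005,0,0,0,0,0,0,-0.005,0,0,0,0,0,0,-0.005,0,0,0]'
```

```text
clock: 38.12
position: [0.4937, -0.2404, 0.0618]
ee_rot: [0.677, 0.736, 0.0, -0.0]
ft_force: [-0.4, 5.6, 3.9]
grip_width: 0.002
grasp_force: 2.7
```

In the tool's units: -0.003 m is -0.0038, -0.002 m is -0.0025.

```bash
python3 -m jog '[0,0,0,-0.0025,0,0,0,0,0,0,-0.0038,0,0,0,0,0,0,-0.0038,0,0,0,0,0,0,-0.0038,0,0,0,0,0,0,-0.0038,0,0,0]'
python3 - <<'E'
from h import *
rects("top",[("barrel_medium",.046),("moving_jaw",.044),("cover",.0185)])
E
```

```text
clock: 38.75
position: [0.4939, -0.2425, 0.0618]
ee_rot: [0.677, 0.736, 0.0, -0.001]
ft_force: [-2.2, 6.6, 4.5]
grip_width: -0.001
grasp_force: 4.2
top barrel_medium 0.63 [52.5, 272.4, 70.6, 305.6] mean [457. 417.] rect 455 421 [33. 70.] 87.9
top moving_jaw 0.48 [388.7, 210.9, 394.1, 214.7] mean [ 580. -261.] rect 580 -260 [17. 13.] 87.9
top cover 0.6 [27.6, 212.7, 105.7, 308.1] mean [511. 423.] rect 513 423 [140. 200.] 86.5
```

In the tool's units: -0.001 m is -0.0013.

```bash
python3 -m jog '[0,0,0,-0.0013,0,0,0,0,0,0,-0.0013,0,0,0,0,0,0,-0.0013,0,0,0,0,0,0,-0.0013,0,0,0]'
python3 -m jog '[0,0,0,0.0125,0,0,0,0,0,0,0.0125,0,-0.0375,0,0,0,0,-0.045,0,-0.0438,0,0,0,0,-0.045,0,-0.0438,0,0,0,0,-0.045,0,0,0,0,0,0,-0.045,0,0,0,0,0,0,-0.0375,0,0,0,0,0,0,-0.03,0,0,0,0,0,0,-0.0225,0,0,0,0,0,0,-0.02,0,0,0,0,0,0,-0.02,0,0,0,0,0,0,-0.025,0,0,0,0,0,0,-0.0275,0,-0.0625,0,0,0,0,-0.0625,0.0375,-0.1125,0.8,0,0,0,-0.0425,0.0913,-0.1125,0.8,0,0,0,-0.0425,0.0913,-0.1125,0.8,0,0,0,-0.0425,0.0913,-0.1125,0.8]'
python3 - <<'E'
from h import *
K,im=rects("wrist",[("thumb_post",.074),("moving_jaw",.044),("barrel_medium",.046),("fixed_jaw",.044)],"w17")
o=manip.get_obs();print(o["position"],yaw(o))
E
```

```text
clock: 39.45
position: [0.494, -0.2431, 0.0618]
ee_rot: [0.677, 0.736, 0.0, -0.001]
ft_force: [-1.9, 10.0, 4.9]
grip_width: 0.004
grasp_force: 4.8
clock: 41.58
position: [0.5693, -0.273, 0.1512]
ee_rot: [0.677, 0.736, -0.0, -0.001]
ft_force: [-1.1, 0.2, -0.0]
grip_width: 0.801
grasp_force: 0.0
wrist thumb_post 0.84 [157.9, 155.1, 197.8, 176.1] mean [ 493. -243.] rect 494 -243 [30. 15.] 4.7
wrist moving_jaw 0.86 [253.0, 168.9, 302.0, 191.8] mean [ 566. -253.] rect 566 -253 [39. 20.] 4.7
wrist barrel_medium 0.63 [158.1, 156.9, 201.0, 172.6] mean [ 485. -249.] rect 485 -249 [35. 17.] 4.7
wrist fixed_jaw 0.85 [255.8, 240.3, 302.7, 268.7] mean [ 572. -326.] rect 573 -324 [41. 27.] 2.7
[ 0.56894761 -0.27382925  0.15172138] 1.651573395411539
```

In the tool's units: -0.023 m is -0.0288.

```bash
python3 -m jog '[0,0,0,-0.0288,0,0,0.8,0,0,0,-0.0288,0,0,0.8,0,0,0,-0.0288,0,0,0.8]'
python3 - <<'E'
from h import *
K,im=snap("wrist","w18")
for r in det("wrist","barrel_medium")+det("wrist","barrel_small"):
    b=r["bbox"];print(r["confidence"],b,p2w(K,[[(b[0]+b[2])/2,b[3]],[b[0],b[3]],[b[2],b[3]]],.046).round(4).tolist())
o=manip.get_obs();print(o["position"],yaw(o))
E
```

```text
clock: 42.2
position: [0.5714, -0.2962, 0.1517]
ee_rot: [0.678, 0.735, 0.0, -0.0]
ft_force: [-0.1, 0.5, -0.3]
grip_width: 0.801
grasp_force: 0.0
0.77 [257.9, 172.2, 304.0, 224.9] [[0.5744, -0.3164, 0.046], [0.5544, -0.318, 0.046], [0.5943, -0.3147, 0.046]]
[ 0.5716102  -0.29540888  0.15188284] 1.6535010848796643
```

In the tool's units: 0.125 m is 0.1563, -0.001 m is -0.0013.

```bash
python3 -m jog '[0,0,0,-0.0013,0.0013,0.075,0.8,0,0,0,-0.0013,0.0013,0.1313,0.8,0,0,0,-0.0013,0.0013,0.15,0.8,0,0,0,-0.0013,0.0013,0.1563,0.8,0,0,0,-0.0013,0.0013,0.1563,0.8,0,0,0,-0.0013,0.0013,0.1563,0.4,0,0,0,-0.0013,0.0013,0.1563,0.4,0,0,0,-0.0013,0.0013,0.1563,0.4,0,0,0,-0.0013,0.0013,0.1563,0.4,0,0,0,-0.0013,0.0013,0.1563,0.4]' 30
python3 -m jog '[0,0,0,0,0,-0.025,0.4,0,0,0,0,0,-0.075,0.4,0,0,0,0,0,-0.15,0.4,0,0,0,0,0,-0.1688,0.4,0,0,0,0,0,-0.1688,0.4]'
python3 - <<'E'
from h import *
o=manip.get_obs();print(move(o,(.542,.2485,.165),3.08),move(o,(.55,0,.165),2.3))
E
```

```text
clock: 43.6
position: [0.573, -0.2972, 0.0284]
ee_rot: [0.678, 0.735, -0.0, 0.001]
ft_force: [-3.9, 2.0, 7.8]
grip_width: 0.49
grasp_force: 29.6
clock: 44.22
position: [0.573, -0.297, 0.1632]
ee_rot: [0.678, 0.735, 0.0, 0.001]
ft_force: [0.8, 0.0, -3.1]
grip_width: 0.489
grasp_force: 31.6
(array([ 0.   ,  0.002, -1.427]), array([ 0.5462,  0.0138, -0.0026])) (array([ 0.001,  0.002, -0.647]), array([ 0.2979,  0.0014, -0.0023]))
```

In the tool's units: 0.546 m is 0.6825, 0.298 m is 0.3725, -1.427 rad is -0.4542.

```bash
python3 -m jog '[0,0,-0.2069,0.3725,0.0013,-0.0038,0.4,0,0,-0.2069,0.3725,0.0013,-0.0038,0.4,0,0,-0.2069,0.3725,0.0013,-0.0038,0.4,0,0,-0.2069,0.3725,0.0013,-0.0038,0.4,0,0,-0.2069,0.3725,0.0013,-0.0038,0.4,0,0,-0.4542,0.6825,0.0175,-0.0038,0.4,0,0,-0.4542,0.6825,0.0175,-0.0038,0.4,0,0,-0.4542,0.6825,0.0175,-0.0038,0.4,0,0,-0.4542,0.6825,0.0175,-0.0038,0.4,0,0,-0.4542,0.6825,0.0175,-0.0038,0.4,0,0,-0.4542,0.6825,0.0175,-0.0038,0.4,0,0,-0.4542,0.6825,0.0175,-0.0038,0.4]'
python3 - <<'E'
from h import *
o=manip.get_obs();print(o["position"],move(o,(.542,.2485,.0190),3.08))
rects("wrist",[("barrel_large",.036)],"w19")
E
```

```text
clock: 45.72
position: [0.5422, 0.2467, 0.1639]
ee_rot: [0.033, 0.999, -0.001, -0.0]
ft_force: [0.7, -0.0, -2.2]
grip_width: 0.487
grasp_force: 31.8
[0.54223551 0.24666155 0.16388112] (array([-0.001, -0.001, -0.003]), array([0.0002, 0.002 , 0.1449]))
wrist barrel_large 0.62 [249.8, 74.5, 308.4, 137.3] mean [463. 251.] rect 464 251 [49. 50.] 86.3
```

In the tool's units: 0.145 m is 0.1813, 0.143 m is 0.1788.

```bash
python3 -m jog '[0,0,0,0,0.0025,0.075,0.4,0,0,0,0,0.0025,0.125,0.4,0,0,0,0,0.0025,0.1563,0.4,0,0,0,0,0.0025,0.1725,0.4,0,0,0,0,0.0025,0.1788,0.4,0,0,0,0,0.0025,0.1813,0.4,0,0,0,0,0.0025,0.1813,0.4,0,0,0,0,0.0025,0.1813,0.55,0,0,0,0,0.0025,0.1813,0.7,0,0,0,0,0.0025,0.1813,0.7,0,0,0,0,0.0025,0.1813,0.7]'
python3 -m jog '[0,0,0,0,0,-0.025,0.7,0,0,0,0,0,-0.0875,0.7,0,0,0,0,0,-0.1625,0.7,0,0,0,0,0,-0.225,0.7,0,0,0,0,0,-0.225,0.7]'
python3 - <<'E'
from h import *
rects("wrist",[("barrel_large",.036),("barrel_medium",.036)],"w20");rects("top",[("cover",.0185)])
o=manip.get_obs();print(move(o,(.52,.34,.2),2.3),move(o,(.514,.4255,.15),1.51))
E
```

```text
clock: 47.2
position: [0.542, 0.2505, 0.0199]
ee_rot: [0.031, 1.0, 0.0, 0.0]
ft_force: [-0.1, 0.0, 0.5]
grip_width: 0.696
grasp_force: 0.0
clock: 47.82
position: [0.5428, 0.2522, 0.205]
ee_rot: [0.031, 1.0, 0.002, 0.003]
ft_force: [-0.5, 0.0, -1.1]
grip_width: 0.7
grasp_force: 0.0
wrist barrel_large 0.71 [249.8, 79.3, 300.5, 127.4] mean [463. 251.] rect 463 251 [50. 50.] 78.6
wrist barrel_medium 0.83 [256.4, 155.9, 298.5, 202.4] mean [537. 251.] rect 538 251 [43. 48.] 86.5
top cover 0.59 [28.0, 251.7, 97.0, 308.9] mean [458. 437.] rect 470 426 [138. 113.] 86.4
(array([-0.001, -0.001,  0.78 ]), array([ 0.0271,  0.0885, -0.0012])) (array([-0.002, -0.   ,  1.57 ]), array([0.0383, 0.1735, 0.0487]))
```

In the tool's units: 0.174 m is 0.2175, 0.03 m is 0.0375, 1.57 rad is 0.4997.

```bash
python3 -m jog '[0,0,0.1273,0.025,0.075,0,1,0,0,0.2483,0.0375,0.125,0,1,0,0,0.4997,0.0475,0.2175,0.0613,1,0,0,0.4997,0.0475,0.2175,0.0613,1,0,0,0.4997,0.0475,0.2175,0.0613,1,0,0,0.4997,0.0475,0.2175,0.0613,1,0,0,0.4997,0.0475,0.2175,0.0613,1,0,0,0.4997,0.0475,0.2175,0.0613,1,0,0,0.4997,0.0475,0.2175,0.0613,1,0,0,0.4997,0.0475,0.2175,0.0613,1]'
python3 - <<'E'
from h import *
rects("wrist",[("cover",.0185)],"w21")
o=manip.get_obs();print(o["position"],yaw(o),move(o,(.5142,.4257,.032),1.509))
E
```

```text
clock: 49.32
position: [0.5144, 0.4262, 0.1498]
ee_rot: [0.728, 0.686, -0.001, 0.0]
ft_force: [-0.1, 0.6, -0.2]
grip_width: 1.003
grasp_force: 0.0
wrist cover 0.61 [163.6, 125.8, 393.2, 262.6] mean [514. 429.] rect 514 423 [137. 199.] 86.6
[0.51453501 0.42629081 0.1500849 ] 1.5118061452885718 (array([-0.001,  0.001,  0.003]), array([-0.0005, -0.0002,  0.1181]))
```

Grasp the cover and lift it.

In the tool's units: 0.118 m is 0.1475, 0.1 m is 0.125, 0.003 rad is 0.001.

```bash
python3 -m jog '[0,0,0.001,0,0,0.075,1,0,0,0.001,0,0,0.125,1,0,0,0.001,0,0,0.1475,1,0,0,0.001,0,0,0.1475,1,0,0,0.001,0,0,0.1475,1,0,0,0.001,0,0,0.1475,0.6,0,0,0.001,0,0,0.1475,0.4,0,0,0.001,0,0,0.1475,0.4,0,0,0.001,0,0,0.1475,0.4,0,0,0.001,0,0,0.1475,0.4,0,0,0.001,0,0,0.1475,0.4]' 60
python3 -m jog '[0,0,0,0,0,-0.0063,0.4,0,0,0,0,0,-0.0375,0.4,0,0,0,0,0,-0.1,0.4,0,0,0,0,0,-0.1438,0.4,0,0,0,0,0,-0.1438,0.4,0,0,0,0,0,-0.1438,0.4]'
python3 - <<'E'
from h import *
o=manip.get_obs();print(o["position"],yaw(o),move(o,(.5042,.2517,.145),1.508))
rects("wrist",[("cover",.133)])
rects("top",[("barrel_large",.036),("barrel_medium",.036)])
E
```

```text
clock: 50.8
position: [0.515, 0.4276, 0.0356]
ee_rot: [0.729, 0.684, 0.001, 0.0]
ft_force: [-4.4, -3.8, 17.0]
grip_width: 0.524
grasp_force: 61.1
clock: 51.55
position: [0.5148, 0.4261, 0.1478]
ee_rot: [0.729, 0.684, -0.0, 0.0]
ft_force: [-0.7, -0.1, -2.5]
grip_width: 0.523
grasp_force: 61.9
[0.51475044 0.42614503 0.14780029] 1.5067499863017713 (array([ 0.   ,  0.001, -0.001]), array([-0.1748,  0.0006,  0.0029]))
wrist cover 0.58 [84.8, 134.3, 473.1, 351.8] mean [516. 443.] rect 515 424 [136. 196.] 86.3
top barrel_large 0.8 [134.6, 264.5, 162.1, 295.3] mean [462. 246.] rect 461 246 [58. 51.] 87.9
top barrel_medium 0.7 [135.0, 232.3, 162.0, 254.8] mean [538. 245.] rect 539 245 [50. 47.] 44.5
```

In the tool's units: -0.1745 m is -0.2181, -0.16 m is -0.2, -0.002 rad is -0.0006.

```bash
python3 -m jog '[0,0,-0.0006,-0.075,0,0,0.4,0,0,-0.0006,-0.1438,0,0,0.4,0,0,-0.0006,-0.2,0,0,0.4,0,0,-0.0006,-0.2181,0.0006,0,0.4,0,0,-0.0006,-0.2181,0.0006,0,0.4,0,0,-0.0006,-0.2181,0.0006,0.025,0.4,0,0,-0.0006,-0.2181,0.0006,0.0438,0.4,0,0,-0.0006,-0.2181,0.0006,0.0438,0.4,0,0,-0.0006,-0.2181,0.0006,0.0438,0.4]'
python3 - <<'E'
from h import *
o=manip.get_obs();print(o["position"],yaw(o),move(o,(.5042,.2517,.1),1.509))
K,im=rects("wrist",[("cover",.098)],"w22")
b=cv2.imread("pics/w22.png");s=snap("scene","s22")[1][110:270,320:480];cv2.imwrite("pics/w22c.png",np.hstack([cv2.resize(b,(440,400)),cv2.resize(s,(360,400))]))
E
```

```text
clock: 52.92
position: [0.504, 0.253, 0.1128]
ee_rot: [0.728, 0.685, 0.0, -0.0]
ft_force: [0.1, -0.7, -1.9]
grip_width: 0.521
grasp_force: 62.0
[0.5039727 0.2529847 0.1127667] 1.5097153339197669 (array([-0.   , -0.   ,  0.001]), array([-0.0013,  0.0003,  0.0128]))
wrist cover 0.28 [130.3, 235.4, 256.7, 304.3] mean [458. 250.] rect 454 243 [44. 71.] 86.9
```

View pics/w22c.png

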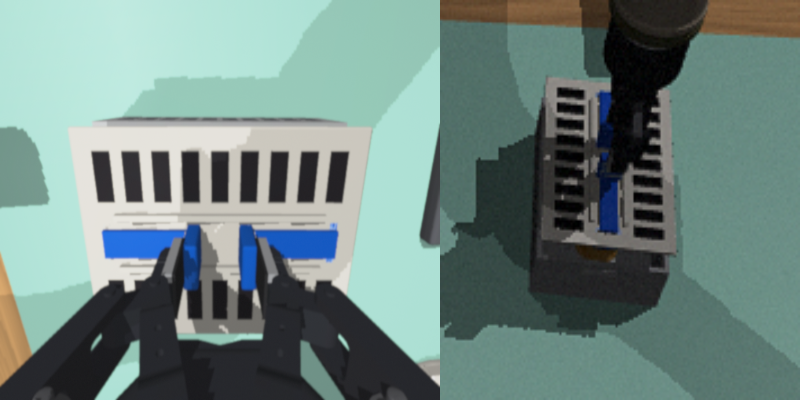

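In the tool's units: 0.02 m is 0.025, 0.016 m is 0.02.

```bash
python3 -m jog '[0,0,0,-0.0006,0,0.0075,0.4,0,0,0,-0.0006,0,0.015,0.4,0,0,0,-0.0006,0,0.02,0.4,0,0,0,-0.0006,0,0.025,0.4,0,0,0,-0.0006,0,0.025,0.4,0,0,0,-0.0006,0,0.025,0.4]'
```

```text
clock: 53.82
position: [0.5041, 0.2519, 0.0929]
ee_rot: [0.729, 0.685, 0.0, 0.0]
ft_force: [0.6, 0.1, -3.2]
grip_width: 0.523
grasp_force: 62.0
```

In the tool's units: 0.008 m is 0.01, 0.006 m is 0.0075.

```bash
python3 -m jog '[0,0,0,0,0,0.0038,0.4,0,0,0,0,0,0.0075,0.4,0,0,0,0,0,0.01,0.4,0,0,0,0,0,0.01,0.4,0,0,0,0,0,0.01,0.4]'
```

```text
clock: 54.45
position: [0.5041, 0.2519, 0.0848]
ee_rot: [0.729, 0.685, 0.0, 0.0]
ft_force: [-0.4, 0.3, -2.0]
grip_width: 0.519
grasp_force: 62.0
```

```bash
python3 -m jog '[0,0,0,0,0,0.0013,0.4,0,0,0,0,0,0.0025,0.4,0,0,0,0,0,0.0038,0.4,0,0,0,0,0,0.0038,0.4,0,0,0,0,0,0.0038,0.4]'
```

```text
clock: 55.08
position: [0.5042, 0.2519, 0.0832]
ee_rot: [0.729, 0.685, -0.0, 0.001]
ft_force: [-5.4, -4.4, 15.5]
grip_width: 0.518
grasp_force: 65.4
```

In the tool's units: -0.167 m is -0.2088, -0.1 m is -0.125.

```bash
python3 -m jog '[0,0,0,0,0,-0.0013,0.4,0,0,0,0,0,-0.0013,1,0,0,0,0,0,-0.0013,1,0,0,0,0,0,-0.0013,1,0,0,0,0,0,-0.0013,1,0,0,0,0,0,-0.05,1,0,0,0,0,0,-0.125,1,0,0,0,0,0,-0.2088,1,0,0,0,0,0,-0.2088,1,0,0,0,0,0,-0.2088,1]'
python3 - <<'E'
from h import *
print("before: cover 504,249 tabs bbox 193-259 / 301-367 at TCP z .25")
rects("wrist",[("cover",.066),("tab_a",.096)],"w23");rects("top",[("cover",.066),("tab_a",.09)])
a=cv2.imread("pics/w1.png");b=cv2.imread("pics/w23.png")
blue=lambda i:((i[...,0]>100)&(i[...,2]<60)&(i[...,1]<110))
for i in(a,b):
    m=blue(i);m[:,:150]=0;m[:,420:]=0;ys,xs=np.nonzero(m);print(xs.min(),xs.max(),ys.min(),ys.max());c=m[185:198].sum(0);print(np.nonzero(c>5)[0])
E
```

```text
clock: 56.32
position: [0.5042, 0.2517, 0.2487]
ee_rot: [0.729, 0.685, 0.0, 0.0]
ft_force: [-0.1, -0.1, -1.0]
grip_width: 1.001
grasp_force: 0.0
before: cover 504,249 tabs bbox 193-259 / 301-367 at TCP z .25
wrist cover 0.95 [182.6, 121.2, 373.4, 244.6] mean [504. 252.] rect 504 248 [138. 199.] 86.1
wrist tab_a 0.87 [301.9, 173.0, 365.7, 207.2] mean [553. 250.] rect 557 247 [31. 65.] 86.4
wrist tab_a 0.58 [193.7, 171.4, 256.0, 207.2] mean [455. 257.] rect 452 254 [31. 63.] 86.4
top cover 0.88 [109.8, 210.3, 183.2, 310.9] mean [520. 236.] rect 503 247 [138. 199.] 86.3
top tab_a 0.67 [128.3, 133.8, 180.1, 158.8] mean [727. 226.] rect 727 225 [ 47. 105.] 0.9
top tab_a 0.64 [134.4, 212.8, 151.5, 246.1] mean [556. 238.] rect 557 241 [28. 68.] 87.3
195 364 169 197
[249 250 251 252 253 254 255 256 257 301 302 303 304 305 306 307 308 309
 310]
195 364 175 203
[196 197 198 199 200 201 202 203 204 205 206 207 208 209 210 211 212 213
 214 215 216 217 218 219 220 221 222 223 224 225 226 227 228 229 230 231
 232 233 234 235 236 237 238 239 240 241 242 243 244 245 249 250 251 252
 253 254 255 256 301 302 303 304 305 306 307 308 309 310 311 317 318 319
 320 321 322 323 324 325 326 327 328 329 330 331 332 333 334 335 336 337
 338 339 340 341 342 343 344 345 346 347 348 349 350 351 352 353 354 355
 356 357 358 359 360 361 362 363]
```

```bash
python3 -c "
from workcell import manip
print(manip.hand_in())"
```

```text
the job is handed in; nothing more can be done
None
```

The job is handed in at about 56 s, with no verdict returned: I found only the large and medium barrels, measured each on the caliper and stood them in the basket, and the cover is back on, flush, with both tabs out as at the start.

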